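# Open the solvent tin in the divided crate

### The job

Of the two identical square solvent tins on the bench, lift the one nearer the robot and stand it upright, cap still on, fully down in either empty cell of the divided wooden crate, whose walls will keep it from turning. Then unscrew its cap there - some of these tins have ordinary threads and some reverse ones, so feel out which way it loosens and do not force it - lift the cap off, and finish still holding the cap in the gripper a few centimetres clear above the tin, which stays standing in its cell. Leave the other tin, the jars and everything else where they are.

Things in the scene. Friction and masses are not known exactly. Their poses are not given: they have to be found in the camera images.
- tin_a_mid (a point): one of two identical square metal solvent tins: 58 x 58 mm, 112 mm high to the flat shoulder, lowest 6 mm drawn in to 52 mm square, 0.3 to 0.6 kg. Point on its centre line 60 mm above its underside; x and y square to its sides, z up. May be lifted by its cap (screwed on) or by its sides
- tin_b_mid (a point): one of two identical square metal solvent tins: 58 x 58 mm, 112 mm high to the flat shoulder, lowest 6 mm drawn in to 52 mm square, 0.3 to 0.6 kg. Point on its centre line 60 mm above its underside; x and y square to its sides, z up. May be lifted by its cap (screwed on) or by its sides
- cap_a_mid (a point): black ribbed screw cap of tin_a, 44 mm across, 28 mm high, 6 mm above the shoulder. Point at its centre, 132 mm above the tin's underside when on. Three-lug quick thread, hand unseen, may differ: loosening way it turns easily (under 0.15 N m), lifts off after 55 to 85 degrees (best 70), stop at about 88; wrong way it stops dead within 6 degrees, plus the tin's play in the cell. Cannot be pulled off while on
- cap_b_mid (a point): black ribbed screw cap of tin_b, 44 mm across, 28 mm high, 6 mm above the shoulder. Point at its centre, 132 mm above the tin's underside when on. Three-lug quick thread, hand unseen, may differ: loosening way it turns easily (under 0.15 N m), lifts off after 55 to 85 degrees (best 70), stop at about 88; wrong way it stops dead within 6 degrees, plus the tin's play in the cell. Cannot be pulled off while on
- crate: low divided wooden crate fixed to the bench, 147 mm (x) by 217 mm (y, plus a 13 mm batten at each end), 72 mm high, 2 x 3 cells between 7 mm boards; origin at the centre of its underside, x and y along its sides, turned any way. Four cells hold small jars, tops up to 93 mm above the bench; two are empty
- cell_1 (a point): the first of the two empty cells: point at the centre of its floor (top of the 8 mm floor board). A clear 63 mm square, walls along the crate's x and y, open to the top. A tin standing in it can turn at most 5 degrees either way before the walls hold it
- cell_2 (a point): the second of the two empty cells: point at the centre of its floor (top of the 8 mm floor board). A clear 63 mm square, walls along the crate's x and y, open to the top. A tin standing in it can turn at most 5 degrees either way before the walls hold it
Things that resemble listed ones, but are neither listed nor needed, are in the scene too. What is shaped like the part that bears cap_b_mid but yellow is not meant.

How it is judged:
By the outcome, as a careful person would: the job done as asked, in the order asked, and still so for the second after the job is handed in, while the arm keeps its last pose, push and grip.
It also fails if it takes over 48 s, if anything falls off the work surface, if the arm or the gripper's body presses on something with over 40 N, if the wrist force passes 120 N, or if a joint passes its speed limit or range.

### The arm

A 6-joint arm with a two-finger parallel gripper is mounted at the origin on the work surface. World frame = base frame: x ahead of the robot, y to its left, z up, the work surface at z = 0. Lengths are in m, angles in degrees, forces in N, time in s.
With the tool pointing down it reaches from about 0.4 to 0.825 m from the base axis. Payload 7 kg.
Tool frame: the origin (TCP) lies between the finger pads; the fingertips stand 19 mm ahead of it and the grasp point (between the pads) is the TCP; y points along the fingers, x is the direction in which the jaws open and shut, and the axes are right-handed (so a half turn about y gives the same grasp; the last joint's range is limited). The gripper opens to 88 mm and grips with 3 to 60 N. Pads are 19 mm wide; open, the fingers measure 130 mm over their backs; the gripper's body (78 mm by 193 mm) begins 47 mm behind the grasp point.
Start: joints at [84.46, 20.546, 0.682, 0, -70.136, -16.507], TCP at [0.253, 0.626, 0.246] pointing down, gripper open.
Joint ranges: [-176.03, 176.03], [-82.01, 121.73], [-58.28, 71.71], [-173.87, 95.51], [-174.79, -0.11], [-173.66, 173.66]. Speed limits (degrees/s): [136.94, 136.94, 172.46, 180, 180, 180].

### API

Orientations are given as [roll, pitch, yaw] about the fixed x, y, z axes, in that order (R = Rz(yaw) Ry(pitch) Rx(roll)).
In Python, from plant import r gives the robot as it stands. The module is installed in compiled form; this text tells all that it offers.
- The arm moves only by the tool jog_arm, never from a script. Its argument "steps" is a list of rows, each a list of 5 numbers: the closure, from 0 (fully open) to 1 (shut), then the shift along the tool's x, y, z in m, then the turn about the tool's y in degrees. In form: [[jaw, x, y, z, turn], ...]. A call has 1 to 12 rows; each row shifts and turns the commanded pose from where the row before left it, along the tool's axes as they then stand; what a row does not reach is not made up. A row lasts 1/12 s, in which the tool goes at most 41.7 mm and 7.16 degrees, less where a joint would pass 70% of its speed; a pose out of reach is approached as far as the arm can. A call with a gripper value outside its range is refused whole. The fingers move at their own pace and stop on an object; "squeeze" is the grip in N (left out, the last holds). Time passes only in rows, so rows that do not move let the fingers close. It gives the time, the measured TCP pose, the force and the opening at its end, in the units of the state.
- r.get_state(): the state, without advancing time (a new reading comes with each control period).
- r.capture(name): name is "scene" or "top" or "wrist"; returns a dict with "image" (400x640x3 uint8, red, green, blue), "vfov" (degrees; the focal length in pixels is half the picture's height over the tangent of half this angle, whatever the lens; pixels are square), "cx", "cy" (the principal point, pixels), "D" ([k1, k2, p1, p2, k3] as OpenCV has them; the pictures are not rectified), "R" (3x3) and "t" (3): a world point X has camera coordinates R X + t; the wrist camera has in their place "tool_from_camera" (4x4, takes a point from camera to tool coordinates, whose origin is the TCP and whose axes are the tool frame's). Camera axes: x right, y down, z forward; pixel columns grow to the right and rows downward; lengths in m; the calibration is good to about 2 mm. A picture is of the moment at which its call begins: read the wrist's pose just before it. There is no depth.
- r.close_job(): hands the job in, once; it reports no verdict.
The state is a dict: "time_s": time; "joints": joint angles; "qd": joint speeds; "joint_torque": joint torques, N m; "tcp_pos": TCP position; "eef_rot": TCP orientation; "contact_force": force on the tool from outside, world axes, zero at the start; "moment": the same for the moment, N m; "gripper_width": finger opening in m.
Only numpy, scipy, OpenCV 4.12 (cv2) and the standard library are available. Lean on these libraries where they do the work, as an engineer would, in place of code of your own. Each camera call takes 0.05 s, during which the arm holds its last target.

## Working session

There is one attempt and no reset: what is moved stays moved. The work goes in short steps, Python scripts to look and compute and a tool call to move; the robot and the scene stay as the last step left them, time stands still between calls to the robot, and variables do not carry over. Pictures are saved under pics/ and viewed, and the job is handed in when it is done.

Besides the shell and the picture viewer there is one more tool, called after "Request:" as name([rows], argument=value, ...), one row to a line, values as JSON. jog_arm: Moves the arm, as the interface text tells. Its arguments: {"type":"object","properties":{"steps":{"type":"array","items":{"type":"array","items":{"type":"number"}}},"squeeze":{"type":"number"}},"required":["steps"]}

```bash
mkdir -p pics
python3 - <<'E'
from plant import r
import cv2,json,numpy as np
print(r.get_state())
for n in("scene","top","wrist"):
    c=r.capture(n)
    cv2.imwrite(f"pics/{n}0.png",c["image"][:,:,::-1])
    print(n,{k:np.round(v,4).tolist() for k,v in c.items() if k!="image"})
    np.save(f"{n}0.npy",c,allow_pickle=True)
E
```

```text
{'time_s': 0.0, 'joints': array([ 8.44599516e+01,  2.05915114e+01,  6.34113307e-01, -2.26765262e-02,
       -7.01372602e+01, -1.65093082e+01]), 'qd': array([-0.03043029,  0.0078572 , -0.04377446, -0.09780253, -0.10777511,
       -0.00229092]), 'joint_torque': array([ 9.25763197e-04, -5.82718277e+01,  2.93066847e+01,  6.99723423e+00,
        7.01499768e-03, -1.58854350e-04]), 'tcp_pos': array([0.25320682, 0.62520008, 0.24461636]), 'eef_rot': array([-8.99935365e+01, -9.68142339e-02, -1.12057084e+02]), 'contact_force': array([-0.37767094,  0.01329175, -0.55009665]), 'moment': array([-0.00718156,  0.00928833, -0.00625683]), 'gripper_width': 0.08760616137730846}
scene {'vfov': 48.9445, 'cx': 320.0808, 'cy': 198.5167, 'D': [-0.0415, 0.0, 0.0, 0.0, 0.0], 'R': [[0.3343, 0.9424, -0.0143], [0.5477, -0.2066, -0.8107], [-0.767, 0.2632, -0.5852]], 't': [-0.2265, -0.2098, 1.3347]}
top {'vfov': 52.4774, 'cx': 318.7422, 'cy': 210.6846, 'D': [-0.0923, 0.0, 0.0, 0.0, 0.0], 'R': [[0.0257, -0.9997, -0.0041], [-0.9962, -0.0253, -0.0837], [0.0835, 0.0062, -0.9965]], 't': [0.0457, 0.588, 1.0787]}
wrist {'vfov': 66.2773, 'cx': 312.4054, 'cy': 199.8135, 'D': [-0.0142, 0.0, 0.0, 0.0, 0.0], 'tool_from_camera': [[1.0, 0.0015, -0.0002, 0.0], [0.0006, -0.2754, 0.9613, -0.1401], [0.0014, -0.9613, -0.2754, 0.074], [0.0, 0.0, 0.0, 1.0]]}
```

View pics/scene0.png

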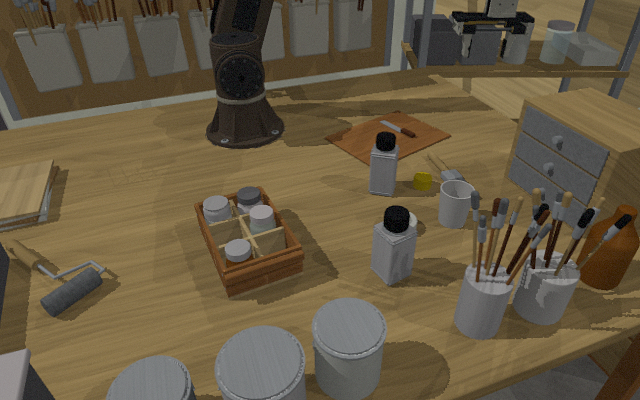

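View pics/top0.png

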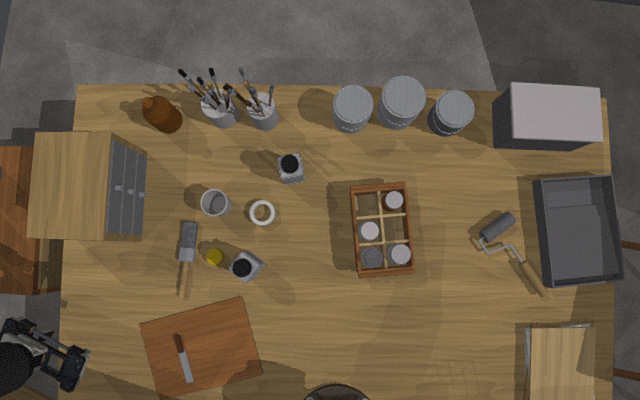

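View pics/wrist0.png

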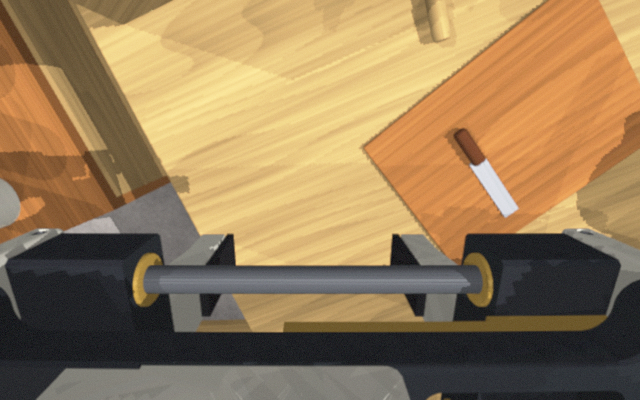

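The top view shows the nearer tin at about (245,267), its cap at (242,268), and the other tin at (290,167). The crate is centred at about (381,230), and cells (368,202) and (396,228) look empty. Next I'll zoom in and measure.

```bash
cat > h.py <<'E'
import numpy as np, cv2
from scipy.spatial.transform import Rotation as Ro
def K(c):
    f=c["image"].shape[0]/2/np.tan(np.radians(c["vfov"])/2)
    return np.array([[f,0,c["cx"]],[0,f,c["cy"]],[0,0,1.]])
def RT(c,st=None):
    if "R" in c: return np.array(c["R"]),np.array(c["t"])
    T=np.eye(4);T[:3,:3]=Ro.from_euler('xyz',st["eef_rot"],degrees=True).as_matrix();T[:3,3]=st["tcp_pos"]
    M=np.linalg.inv(T@np.array(c["tool_from_camera"]));return M[:3,:3],M[:3,3]
def cast(c,px,z,st=None):
    px=np.array(px,float).reshape(-1,1,2);R,t=RT(c,st)
    n=cv2.undistortPoints(px,K(c),np.array(c["D"]))[:,0]
    d=np.c_[n,np.ones(len(n))]@R;o=-R.T@t
    s=(z-o[2])/d[:,2];return o+d*s[:,None]
def proj(c,X,st=None):
    R,t=RT(c,st);return cv2.projectPoints(np.array(X,float).reshape(-1,1,3),cv2.Rodrigues(R)[0],t,K(c),np.array(c["D"]))[0][:,0]
E
python3 - <<'E'
import cv2,numpy as np
a=cv2.imread("pics/top0.png"); b=cv2.imread("pics/scene0.png")
cv2.imwrite("pics/z1.png",cv2.resize(a[140:300,200:360][0:160],None,fx=4,fy=4,interpolation=2)[:600])
cv2.imwrite("pics/z2.png",cv2.resize(a[175:285,335:425],None,fx=5,fy=5,interpolation=2))
cv2.imwrite("pics/z3.png",cv2.resize(b[125:205,350:440],None,fx=7,fy=7,interpolation=2))
cv2.imwrite("pics/z4.png",cv2.resize(b[180:295,185:310],None,fx=5,fy=5,interpolation=2))
E
```

```text
(no output)
```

View pics/z1.png

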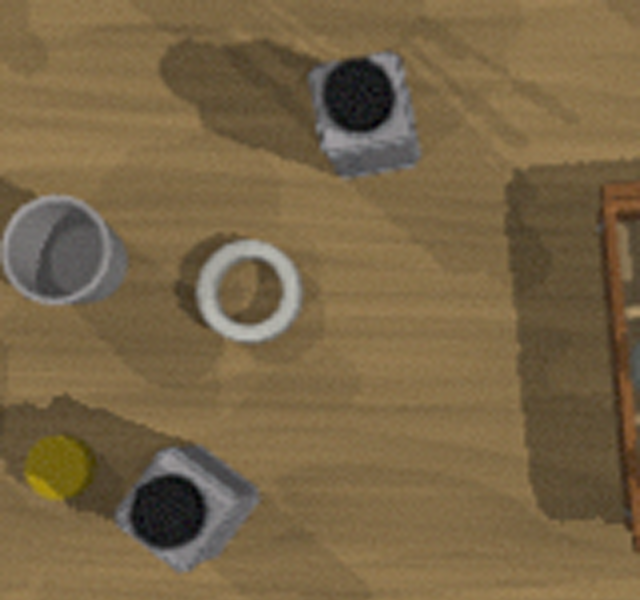

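View pics/z2.png

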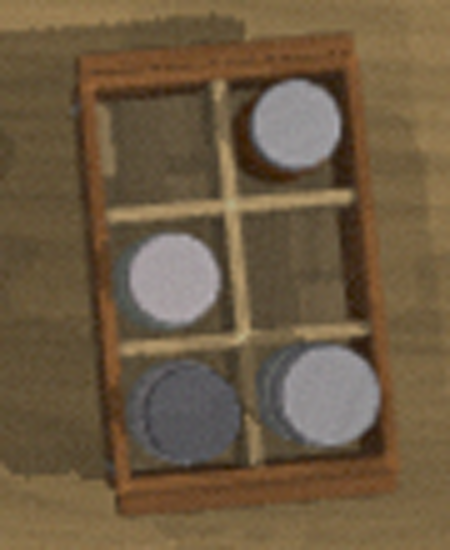

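View pics/z3.png

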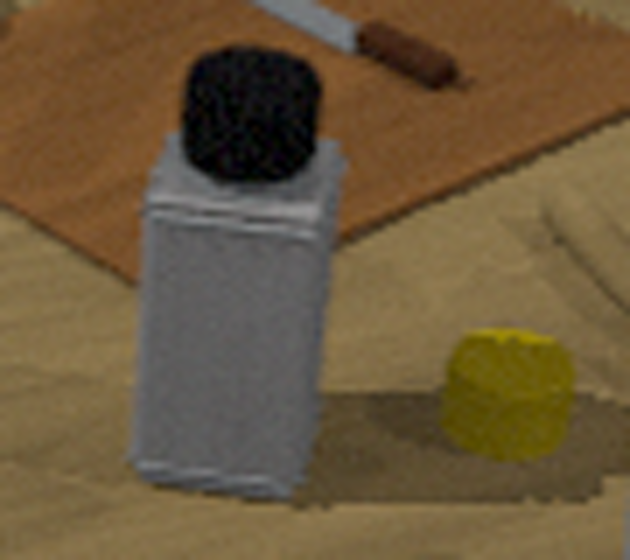

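View pics/z4.png

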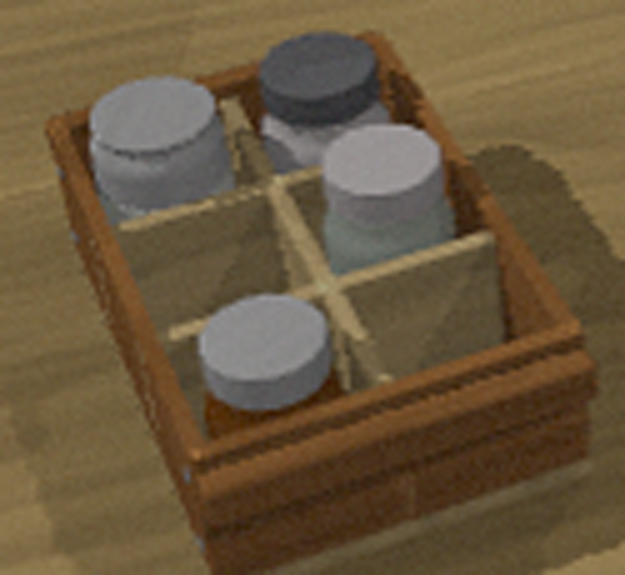

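Run:
```python
import numpy as np,cv2
from h import *
ct=np.load("top0.npy",allow_pickle=True).item();cs=np.load("scene0.npy",allow_pickle=True).item()
z1=lambda p:(np.array(p)+.5)/4-.5+[200,140]
z2=lambda p:(np.array(p)+.5)/5-.5+[335,175]
print("cap near top view",cast(ct,z1([[168,512]]),.146), "far",cast(ct,z1([[359,94]]),.146))
print("shoulder",cast(ct,z1([[117,513],[185,570],[178,447]]),.112))
# dark mask centroid
for c,box in((ct,(225,255,250,285)),(cs,(370,400,128,156))):
    g=c["image"].max(2); x0,x1,y0,y1=box
    m=(g[y0:y1,x0:x1]<45).astype(np.uint8);n,l,s,ce=cv2.connectedComponentsWithStats(m);i=1+np.argmax(s[1:,4]);print(s[i],ce[i]+[x0,y0])
P=cast(ct,z2([[80,57],[352,35],[397,485],[118,512]]),.072);print(P)
for i in range(4):
    d=P[(i+1)%4]-P[i];print(np.linalg.norm(d),np.degrees(np.arctan2(d[1],d[0])))
print("centre",P.mean(0))
print("divider X",cast(ct,z2([[232,205],[243,337]]),.072),cast(ct,z2([[232,205],[243,337]]),.06))
print(proj(cs,cast(ct,z1([[168,512]]),.146)))
```

```text
cap near top view [[0.43440163 0.24188269 0.146     ]] far [[0.6915211  0.13485432 0.146     ]]
shoulder [[0.43068957 0.28041585 0.112     ]
 [0.39679841 0.23649991 0.112     ]
 [0.47281413 0.24364339 0.112     ]]
[  8   9  18  18 251] [241.54183267 267.4063745 ]
[  6   4  20  19 321] [385.2834891  141.16510903]
[[ 0.64965219 -0.0212695   0.072     ]
 [ 0.66515982 -0.16425263  0.072     ]
 [ 0.43092324 -0.1899231   0.072     ]
 [ 0.41400196 -0.04554503  0.072     ]]
0.14382162518663275 -83.81002425364177
0.23563901671627405 -173.7457962353279
0.14536628474490798 96.68463937386835
0.23689730579770743 5.8815813669649835
centre [ 0.5399343  -0.10524756  0.072     ]
divider X [[ 0.5739916  -0.10197268  0.072     ]
 [ 0.50554242 -0.108663    0.072     ]] [[ 0.57489812 -0.10374981  0.06      ]
 [ 0.50566837 -0.11051642  0.06      ]]
[[384.7968548  135.73538476]]
```

Request:
jog_arm([
  [0, 0.024, -0.004, 0.0225, 0],
  [0, 0.024, -0.004, 0.0225, 0],
  [0, 0.024, -0.004, 0.0225, 0],
  [0, 0.024, -0.004, 0.0225, 0],
  [0, 0.024, -0.004, 0.0225, 0],
  [0, 0.024, -0.004, 0.0225, 0],
  [0, 0.024, -0.004, 0.0225, 0],
  [0, 0.024, -0.004, 0.0225, 0],
  [0, 0.024, -0.004, 0.0225, 0],
  [0, 0.024, -0.004, 0.0225, 0],
  [0, 0.024, -0.004, 0.0225, 0],
  [0, 0.024, -0.004, 0.0225, 0],
])

```text
time_s: 1.15
tcp_pos: [0.3956, 0.2557, 0.2938]
eef_rot: [-90.0, 0.0, -112.0]
contact_force: [1.3, -0.8, -0.3]
gripper_width: 0.0874
```

Request:
jog_arm([
  [0, 0, 0, 0, 7],
  [0, 0, 0, 0, 7],
  [0, 0, 0, 0, 7],
  [0, 0, 0, 0, 7],
  [0, 0, 0, 0, 7],
  [0, 0, 0, 0, 7],
  [0, 0, 0, 0, 7],
  [0, 0, 0, 0, 7],
  [0, 0, 0, 0, 7],
  [0, 0, 0, 0, 0],
  [0, 0, 0, 0, 0],
  [0, 0, 0, 0, 0],
])

```text
time_s: 2.15
tcp_pos: [0.3954, 0.2573, 0.2935]
eef_rot: [-90.0, -0.0, -174.8]
contact_force: [-0.6, 0.1, -0.4]
gripper_width: 0.0875
```

```bash
cat > look.py <<'E'
import sys
from plant import r
import cv2,numpy as np
def look(tag,cams=("wrist",)):
    out={}
    for n in cams:
        st=r.get_state();c=r.capture(n)
        cv2.imwrite(f"pics/{n}{tag}.png",c["image"][:,:,::-1])
        np.save(f"{n}{tag}.npy",{"c":c,"st":st},allow_pickle=True)
    for k in("time_s","tcp_pos","eef_rot","joints","contact_force","moment","gripper_width"):print(k,np.round(st[k],4))
if __name__=="__main__": look(sys.argv[1],sys.argv[2:])
E
python3 look.py 1 wrist
```

```text
time_s 2.15
tcp_pos [0.3954 0.2573 0.2935]
eef_rot [-8.999580e+01 -7.800000e-03 -1.748122e+02]
joints [ 5.70325e+01 -7.93100e-01 -1.93842e+01 -3.70000e-03 -7.14170e+01
 -5.18434e+01]
contact_force [-0.597   0.1437 -0.3915]
moment [ 0.0627 -0.0657  0.0279]
gripper_width 0.0875
```

View pics/wrist1.png

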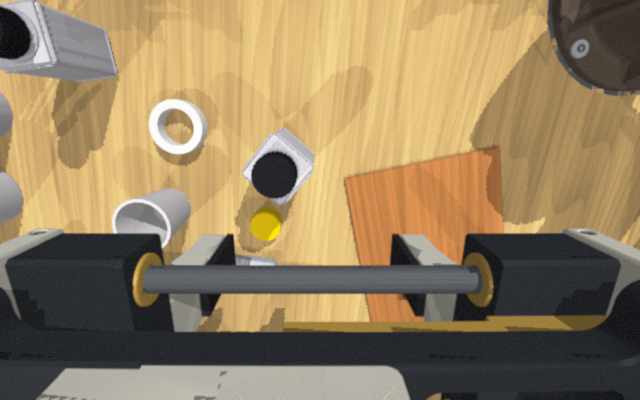

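The wrist view shows the near tin, with its cap at about (274,175) and its shoulder at about (280,168). I'll measure it in detail.

Run:
```python
import cv2
a=cv2.imread("pics/wrist1.png")
cv2.imwrite("pics/z5.png",cv2.resize(a[120:220,220:340],None,fx=6,fy=6,interpolation=2))
```

```text
(no output)
```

View pics/z5.png

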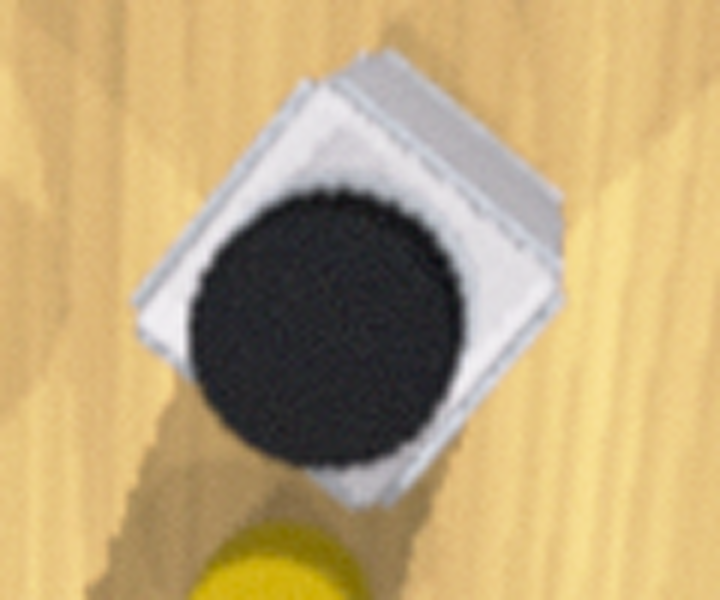

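Run:
```python
import numpy as np,cv2
from h import *
d=np.load("wrist1.npy",allow_pickle=True).item();c,st=d["c"],d["st"]
z=lambda p:(np.array(p)+.5)/6-.5+[220,120]
g=c["image"].max(2)[120:220,220:340]
m=(g<70).astype(np.uint8);n,l,s,ce=cv2.connectedComponentsWithStats(m);i=1+np.argmax(s[1:,4])
print(s[i],ce[i]+[220,120]);P=cast(c,[ce[i]+[220,120]],.146,st);print("cap",P)
for e in(([140,300],[305,85]),([395,497],[560,300]),([325,85],[555,265]),([145,340],[345,500])):
    q=cast(c,z(e),.112,st);v=q[1]-q[0];print(q[:,:2].round(4).tolist(),np.degrees(np.arctan2(v[1],v[0])),np.linalg.norm(v))
Q=cast(c,z([[135,318],[315,78],[562,285],[375,507]]),.112,st);print(Q,Q.mean(0))
R=Ro.from_euler('xyz',st["eef_rot"],degrees=True).as_matrix()
print("tool delta",(R.T@(P[0]-st["tcp_pos"])))
```

```text
[  32   32   45   46 1601] [274.19362898 174.56964397]
cap [[0.43297535 0.24394508 0.146     ]]
[[0.4701, 0.2488], [0.443, 0.2088]] -124.11764578391191 0.04827335343146058
[[0.4226, 0.2809], [0.396, 0.242]] -124.33720648006447 0.04719468557211484
[[0.4396, 0.2085], [0.3974, 0.2358]] 147.01603178343686 0.05022667593694396
[[0.469, 0.2559], [0.4317, 0.2823]] 144.67686091516447 0.04571511774584231
[[0.47085652 0.25207612 0.112     ]
 [0.4413497  0.20745878 0.112     ]
 [0.39588654 0.23924902 0.112     ]
 [0.42612284 0.2831583  0.112     ]] [0.4335539  0.24548556 0.112     ]
tool delta [-0.0361905   0.14748446  0.01664709]
```

Request:
jog_arm([
  [0, -0.018, 0.0, 0.008, 0],
  [0, -0.018, 0.0, 0.0085, 0],
  [0, 0, 0.03, 0, 0],
  [0, 0, 0.03, 0, 0],
  [0, 0, 0.03, 0, 0],
  [0, 0, 0.025, 0, 0],
  [0, 0, 0.02, 0, 0],
  [0, 0, 0.01, 0, 0],
  [0, 0, 0.01, 0, 0],
  [0, 0, 0, 0, 0],
  [0, 0, 0, 0, 0],
])

```text
time_s: 3.12
tcp_pos: [0.4331, 0.2443, 0.139]
eef_rot: [-90.0, 0.0, -175.0]
contact_force: [0.6, -0.5, -0.7]
gripper_width: 0.088
```

Request:
jog_arm([
  [1, 0, 0, 0, 0],
  [1, 0, 0, 0, 0],
  [1, 0, 0, 0, 0],
  [1, 0, 0, 0, 0],
  [1, 0, 0, 0, 0],
  [1, 0, 0, 0, 0],
  [1, 0, 0, 0, 0],
  [1, 0, 0, 0, 0],
], squeeze=30)

```text
time_s: 3.78
tcp_pos: [0.433, 0.244, 0.1387]
eef_rot: [-90.0, 0.0, -175.0]
contact_force: [1.6, -1.4, 0.2]
gripper_width: 0.0434
```

```bash
python3 look.py 2 wrist
```

```text
time_s 3.7833
tcp_pos [0.433  0.244  0.1387]
eef_rot [-9.000070e+01  2.080000e-02 -1.750379e+02]
joints [ 5.21160e+01  9.58430e+00 -2.98238e+01  1.91000e-02 -5.05773e+01
 -4.71660e+01]
contact_force [ 1.645  -1.3779  0.2162]
moment [-0.1065 -0.3761  0.0422]
gripper_width 0.0434
```

View pics/wrist2.png

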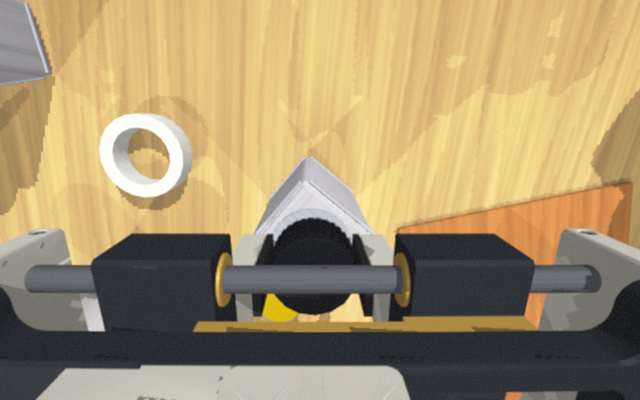

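Request:
jog_arm([
  [1, 0, -0.004, 0, 0],
  [1, 0, -0.008, 0, 0],
  [1, 0, -0.016, 0, 0],
  [1, 0, -0.024, 0, 0],
  [1, 0, -0.024, 0, 0],
  [1, 0, -0.024, 0, 0],
  [1, 0, -0.024, 0, 0],
  [1, 0, -0.024, 0, 0],
  [1, 0, -0.024, 0, 0],
  [1, 0, -0.02, 0, 0],
  [1, 0, -0.008, 0, 0],
  [1, 0, 0, 0, 0],
])

```text
time_s: 4.83
tcp_pos: [0.4331, 0.2443, 0.3403]
eef_rot: [-90.1, 0.1, -175.0]
contact_force: [0.2, 0.2, -4.9]
gripper_width: 0.0436
```

Request:
jog_arm([
  [1, -0.007, 0, 0.01, 0],
  [1, -0.015, 0, 0.02, 0],
  [1, -0.015, 0, 0.02, 0],
  [1, -0.018, 0, 0.025, 0],
  [1, -0.018, 0, 0.025, 0],
  [1, -0.018, 0, 0.025, 0],
  [1, -0.018, 0, 0.025, 0],
  [1, -0.018, 0, 0.025, 0],
  [1, -0.012, 0, 0.016, 0],
  [1, -0.006, 0, 0.009, 0],
  [1, 0, 0, 0, 0],
  [1, 0, 0, 0, 0],
])

```text
time_s: 5.83
tcp_pos: [0.5939, 0.057, 0.3366]
eef_rot: [-90.0, -0.2, -175.1]
contact_force: [-0.3, -0.3, -5.7]
gripper_width: 0.0436
```

```bash
python3 look.py 3 scene wrist
```

```text
time_s 5.8833
tcp_pos [0.5938 0.0575 0.3372]
eef_rot [-9.000020e+01 -1.341000e-01 -1.750676e+02]
joints [ 2.42587e+01  1.07029e+01 -9.38100e-01 -4.55000e-02 -7.84855e+01
 -1.93172e+01]
contact_force [-0.4248  0.7092 -4.8569]
moment [0.1358 0.0192 0.0071]
gripper_width 0.0439
```

View pics/wrist3.png

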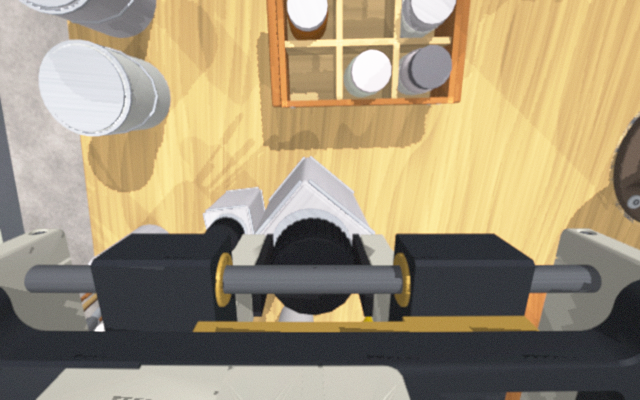

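View pics/scene3.png

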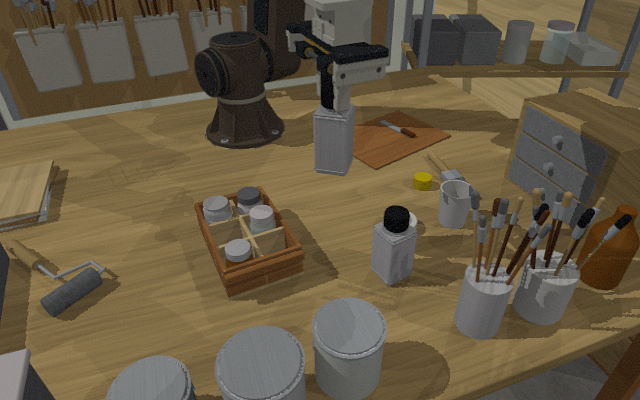

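The tin is lifted. The wrist view shows the crate's near end, and the empty cell's opening is at about (310,72). Next I'll refine the cell position.

Run:
```python
import cv2
a=cv2.imread("pics/wrist3.png")
cv2.imwrite("pics/z6.png",cv2.resize(a[0:115,262:472],None,fx=3.8,fy=3.8,interpolation=2)[:, :800])
cv2.imwrite("pics/z7.png",cv2.resize(a[150:240,245:385],None,fx=5,fy=5,interpolation=2))
```

```text
(no output)
```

View pics/z6.png

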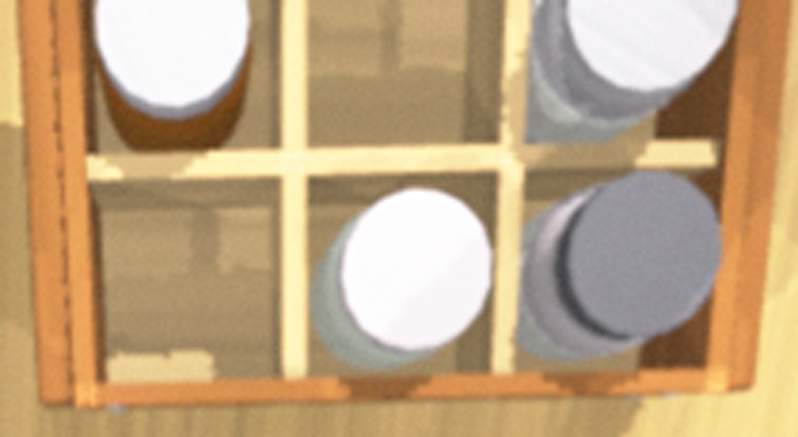

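View pics/z7.png

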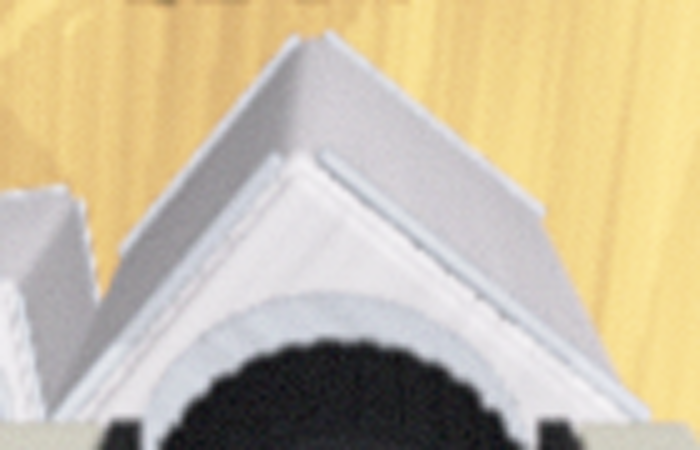

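Run:
```python
import numpy as np,cv2
from h import *
d=np.load("wrist3.npy",allow_pickle=True).item();c,st=d["c"],d["st"]
z=lambda p:(np.array(p)+.5)/3.8-.5+[262,0]
def seg(n,e,h):
    q=cast(c,z(e),h,st);v=q[1]-q[0];print(n,h,q[:,:2].round(4).tolist(),round(np.degrees(np.arctan2(v[1],v[0])),2),round(np.linalg.norm(v),4))
for h in(.072,.065,.06):
    seg("X1-X2",[[294,162],[508,156]],h)
    seg("v1",[[294,10],[293,370]],h)
    seg("v2",[[514,10],[505,365]],h)
    seg("hdiv",[[90,167],[715,152]],h)
seg("outer long",[[45,404],[750,388]],.072)
seg("inner long",[[105,382],[710,371]],.072)
seg("inner end",[[80,30],[97,360]],.072)
seg("outer corner",[[45,404],[750,388]],.072)
# tin: bottom/upper edges
z7=lambda p:(np.array(p)+.5)/5-.5+[245,150]
zt=st["tcp_pos"][2]+.112-.1387
for e in(([65,415],[275,160]),([325,155],[640,410])):
    q=cast(c,z7(e),zt,st);v=q[1]-q[0];print("tin",q[:,:2].round(4).tolist(),np.degrees(np.arctan2(v[1],v[0])))
for e in(([125,250],[295,40]),([330,35],[540,212])):
    q=cast(c,z7(e),zt-.106,st);v=q[1]-q[0];print("tinbot",q[:,:2].round(4).tolist(),np.degrees(np.arctan2(v[1],v[0])))
```

```text
X1-X2 0.072 [[0.5745, -0.0999], [0.5072, -0.1077]] -173.35 0.0678
v1 0.072 [[0.5792, -0.1423], [0.5679, -0.0375]] 96.13 0.1055
v2 0.072 [[0.5118, -0.1485], [0.4982, -0.0453]] 97.5 0.1041
hdiv 0.072 [[0.6388, -0.0928], [0.4418, -0.115]] -173.56 0.1982
X1-X2 0.065 [[0.5741, -0.1013], [0.5056, -0.1093]] -173.35 0.069
v1 0.065 [[0.5788, -0.1445], [0.5674, -0.0378]] 96.13 0.1073
v2 0.065 [[0.5102, -0.1508], [0.4964, -0.0458]] 97.5 0.1059
hdiv 0.065 [[0.6394, -0.0941], [0.439, -0.1167]] -173.56 0.2017
X1-X2 0.06 [[0.5738, -0.1024], [0.5044, -0.1105]] -173.35 0.0698
v1 0.06 [[0.5786, -0.1461], [0.567, -0.0381]] 96.13 0.1086
v2 0.06 [[0.5091, -0.1524], [0.4951, -0.0462]] 97.5 0.1072
hdiv 0.06 [[0.6399, -0.095], [0.4371, -0.1179]] -173.56 0.2041
outer long 0.072 [[0.6491, -0.0195], [0.4154, -0.0455]] -173.65 0.2352
inner long 0.072 [[0.6296, -0.0282], [0.4299, -0.0496]] -173.89 0.2009
inner end 0.072 [[0.6443, -0.1311], [0.6327, -0.0349]] 96.88 0.0969
outer corner 0.072 [[0.6491, -0.0195], [0.4154, -0.0455]] -173.65 0.2352
tin [[0.6259, 0.0539], [0.6037, 0.0214]] -124.24232810229265
tin [[0.5982, 0.0204], [0.559, 0.0475]] 145.34188794155784
tinbot [[0.6323, 0.0648], [0.604, 0.0233]] -124.23566659985762
tinbot [[0.5979, 0.0218], [0.5566, 0.0509]] 144.84028252238454
```

Request:
jog_arm([
  [1, 0, 0, 0.01, 0],
  [1, 0, 0, 0.02, -4],
  [1, 0, 0, 0.025, 0],
  [1, 0, 0, 0.025, 0],
  [1, 0, 0, 0.022, 0],
  [1, 0, 0, 0.015, 0],
  [1, 0, 0, 0.006, 0],
  [1, 0, 0, 0, 0],
  [1, 0, 0, 0, 0],
])

```text
time_s: 6.68
tcp_pos: [0.6113, -0.064, 0.3386]
eef_rot: [-90.0, 0.0, -171.0]
contact_force: [-0.1, 0.4, -4.8]
gripper_width: 0.0438
```

Request:
jog_arm([
  [1, 0, 0, 0, -4],
  [1, 0, 0, 0, -6],
  [1, 0, 0, 0, -6],
  [1, 0, 0, 0, -6],
  [1, 0, 0, 0, -6],
  [1, 0, 0, 0, -5],
  [1, 0, 0, 0, -3],
  [1, 0, 0, 0, -1],
  [1, 0, 0, 0, 0],
  [1, 0, 0, 0, 0],
  [1, 0, 0, 0, 0],
])

```text
time_s: 7.6
tcp_pos: [0.6115, -0.0641, 0.3386]
eef_rot: [-90.0, 0.0, -134.1]
contact_force: [0.3, -0.6, -4.7]
gripper_width: 0.0433
```

```bash
python3 look.py 4 scene top wrist
```

```text
time_s 7.7
tcp_pos [ 0.6116 -0.0643  0.3386]
eef_rot [-8.999790e+01  2.300000e-03 -1.340847e+02]
joints [ 1.21692e+01  1.24039e+01  1.37150e+00  5.00000e-04 -7.89646e+01
  3.37461e+01]
contact_force [-0.9215 -1.2539 -4.5129]
moment [ 0.0242 -0.018  -0.0201]
gripper_width 0.044
```

View pics/wrist4.png

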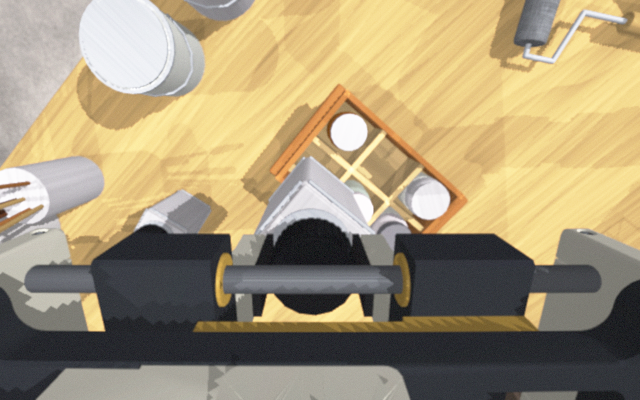

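View pics/scene4.png

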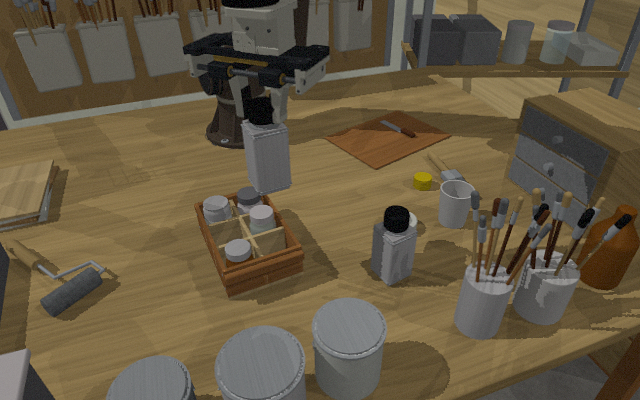

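Request:
jog_arm([
  [1, 0.0025, 0.01, -0.0022, 0],
  [1, 0.0023, 0.02, -0.0023, 0],
  [1, 0, 0.02, 0, 0],
  [1, 0, 0.02, 0, 0],
  [1, 0, 0.012, 0, 0],
  [1, 0, 0.006, 0, 0],
  [1, 0, 0, 0, 0],
  [1, 0, 0, 0, 0],
])

```text
time_s: 8.42
tcp_pos: [0.6051, -0.065, 0.2507]
eef_rot: [-90.0, -0.0, -134.1]
contact_force: [0.5, -0.2, -4.1]
gripper_width: 0.0436
```

```bash
python3 look.py 5 scene wrist
python3 - <<'E'
import cv2
a=cv2.imread("pics/wrist5.png")
cv2.imwrite("pics/z8.png",cv2.resize(a[70:240,240:460],None,fx=3.5,fy=3.5,interpolation=2))
b=cv2.imread("pics/scene5.png")
cv2.imwrite("pics/z9.png",cv2.resize(b[120:295,180:320],None,fx=3.4,fy=3.4,interpolation=2))
E
```

```text
time_s 8.4667
tcp_pos [ 0.6056 -0.0649  0.2514]
eef_rot [-8.993420e+01  4.700000e-02 -1.340456e+02]
joints [ 1.22534e+01  1.41334e+01 -7.62060e+00  3.09000e-02 -6.81704e+01
  3.36895e+01]
contact_force [-0.04    1.212  -4.3814]
moment [ 0.0233 -0.1019  0.026 ]
gripper_width 0.0437
```

View pics/z8.png

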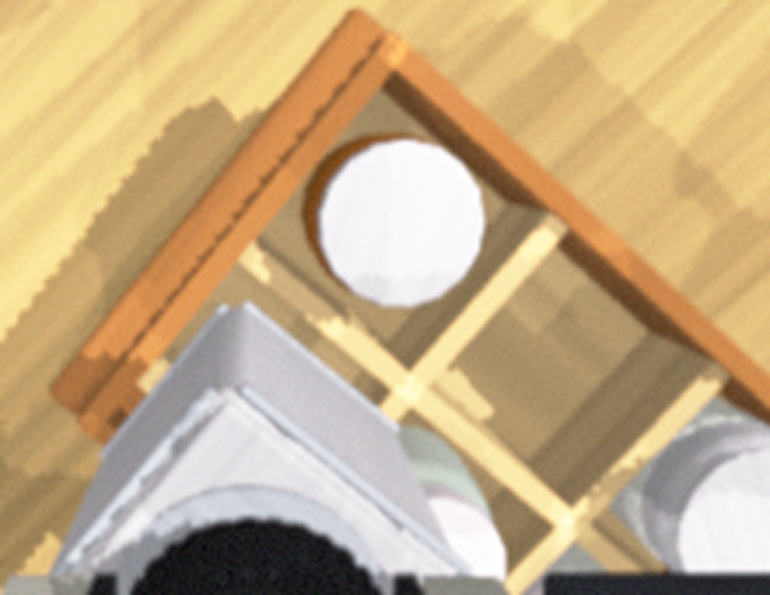

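View pics/z9.png

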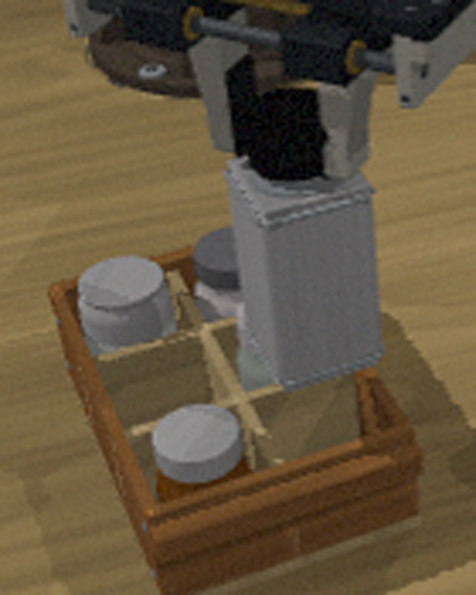

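Run:
```python
import numpy as np,cv2
from h import *
d=np.load("wrist5.npy",allow_pickle=True).item();c,st=d["c"],d["st"]
z=lambda p:(np.array(p)+.5)/3.5-.5+[240,70]
def seg(n,e,h):
    q=cast(c,z(e),h,st);v=q[1]-q[0];print(n,h,q[:,:2].round(4).tolist(),round(np.degrees(np.arctan2(v[1],v[0])),2),round(np.linalg.norm(v),4))
seg("X1,X2",[[410,390],[565,524]],.06)
seg("vdiv X1-",[[410,390],[555,222]],.06)
seg("end gap line",[[382,42],[120,365]],.072)
seg("outer end",[[355,10],[52,388]],.072)
b=st["tcp_pos"][2]-.1387+.006
seg("tin botL",[[105,455],[230,308]],b)
seg("tin botR",[[250,308],[398,430]],b)
seg("tin topL",[[70,555],[215,390]],b+.106)
seg("tin topR",[[240,388],[465,570]],b+.106)
X=cast(c,z([[410,390]]),.06,st)[0][:2]
a=np.radians(6.4);u=np.array([np.cos(a),np.sin(a)]);v=np.array([-u[1],u[0]])
print("cell",X+.035*u+.035*v)
```

```text
X1,X2 0.06 [[0.5721, -0.1008], [0.5033, -0.1075]] -174.41 0.0692
vdiv X1- 0.06 [[0.5721, -0.1008], [0.5805, -0.1671]] -82.8 0.0669
end gap line 0.072 [[0.655, -0.162], [0.642, -0.0433]] 96.28 0.1194
outer end 0.072 [[0.6664, -0.1622], [0.6514, -0.0232]] 96.16 0.1398
tin botL 0.11872428823082548 [[0.6303, -0.0337], [0.6352, -0.0847]] -84.53 0.0513
tin botR 0.11872428823082548 [[0.6317, -0.0884], [0.5816, -0.0941]] -173.5 0.0504
tin topL 0.22472428823082546 [[0.6333, -0.0492], [0.6366, -0.0862]] -84.99 0.0372
tin topR 0.22472428823082546 [[0.6341, -0.0893], [0.5857, -0.0947]] -173.6 0.0486
cell [ 0.60301635 -0.06206951]
```

Request:
jog_arm([
  [1, 0, 0.01, 0, 0],
  [1, 0, 0.012, 0, 0],
  [1, 0, 0.01, 0, 0],
  [1, 0, 0.008, 0, 0],
  [1, 0, 0.006, 0, 0],
  [1, 0, 0.005, 0, 0],
  [1, 0, 0.005, 0, 0],
  [1, 0, 0.005, 0, 0],
  [1, 0, 0.004, 0, 0],
  [1, 0, 0, 0, 0],
])

```text
time_s: 9.35
tcp_pos: [0.6047, -0.0648, 0.1846]
eef_rot: [-90.0, -0.1, -134.1]
contact_force: [-0.7, -0.0, -4.5]
gripper_width: 0.0439
```

```bash
python3 look.py 6 scene
python3 - <<'E'
import cv2
b=cv2.imread("pics/scene6.png")
cv2.imwrite("pics/z10.png",cv2.resize(b[120:295,180:320],None,fx=3.4,fy=3.4,interpolation=2))
E
```

```text
time_s 9.35
tcp_pos [ 0.6047 -0.0648  0.1846]
eef_rot [-9.004630e+01 -5.040000e-02 -1.340573e+02]
joints [ 1.22565e+01  1.69472e+01 -1.28766e+01 -1.22000e-02 -6.02438e+01
  3.36922e+01]
contact_force [-0.7367 -0.0053 -4.5113]
moment [ 0.0771  0.1638 -0.0008]
gripper_width 0.0439
```

View pics/z10.png

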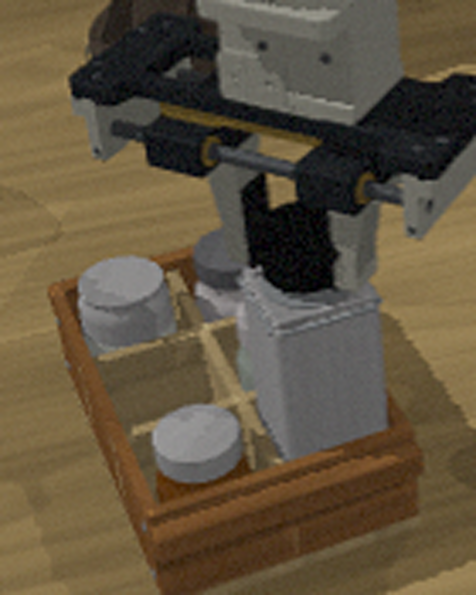

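The tin is inside the mouth of the cell with no contact force, so I'll keep lowering.

Request:
jog_arm([
  [1, 0, 0.005, 0, 0],
  [1, 0, 0.006, 0, 0],
  [1, 0, 0.006, 0, 0],
  [1, 0, 0.006, 0, 0],
  [1, 0, 0.005, 0, 0],
  [1, 0, 0.003, 0, 0],
  [1, 0, 0.002, 0, 0],
  [1, 0, 0, 0, 0],
])

```text
time_s: 10.07
tcp_pos: [0.6048, -0.0648, 0.152]
eef_rot: [-90.0, -0.0, -134.0]
contact_force: [-1.2, -0.3, -4.2]
gripper_width: 0.0436
```

Request:
jog_arm([
  [1, 0, 0.002, 0, 0],
  [1, 0, 0.001, 0, 0],
  [1, 0, 0.001, 0, 0],
  [1, 0, 0, 0, 0],
])

```text
time_s: 10.4
tcp_pos: [0.605, -0.0648, 0.1485]
eef_rot: [-90.0, 0.0, -134.0]
contact_force: [-0.2, 0.5, -4.5]
gripper_width: 0.0436
```

Request:
jog_arm([
  [1, 0, 0.001, 0, 0],
  [1, 0, 0.0005, 0, 0],
  [1, 0, 0, 0, 0],
])

```text
time_s: 10.65
tcp_pos: [0.6056, -0.0648, 0.1476]
eef_rot: [-89.9, 0.0, -134.0]
contact_force: [0.2, -0.2, -2.0]
gripper_width: 0.0436
```

Request:
jog_arm([
  [1, 0, 0.001, 0, 0],
  [1, 0, 0, 0, 0],
])

```text
time_s: 10.82
tcp_pos: [0.6057, -0.0648, 0.1467]
eef_rot: [-89.9, 0.1, -134.0]
contact_force: [0.6, 0.9, -1.0]
gripper_width: 0.0436
```

It has bottomed out at the height I expected (0.1467). I'll release so the tin settles, check it, then regrip.

Request:
jog_arm([
  [0.3, 0, 0, 0, 0],
  [0.3, 0, 0, 0, 0],
  [0.3, 0, 0, 0, 0],
  [0.3, 0, 0, 0, 0],
])

```text
time_s: 11.15
tcp_pos: [0.605, -0.0648, 0.1462]
eef_rot: [-90.0, 0.0, -134.0]
contact_force: [0.4, 0.5, 0.9]
gripper_width: 0.0602
```

```bash
python3 look.py 7 scene wrist
python3 - <<'E'
import cv2
b=cv2.imread("pics/scene7.png")
cv2.imwrite("pics/z11.png",cv2.resize(b[120:295,180:320],None,fx=3.4,fy=3.4,interpolation=2))
E
```

```text
time_s 11.2
tcp_pos [ 0.605  -0.0648  0.1461]
eef_rot [-8.999850e+01 -1.000000e-04 -1.340478e+02]
joints [ 1.22569e+01  1.89538e+01 -1.55514e+01  1.60000e-03 -5.54941e+01
  3.36943e+01]
contact_force [ 0.1076 -0.3353  0.5245]
moment [0.0193 0.0047 0.0257]
gripper_width 0.0609
```

View pics/z11.png

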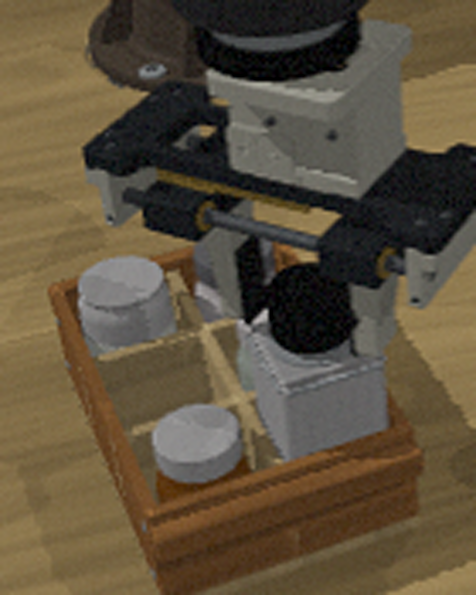

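View pics/wrist7.png

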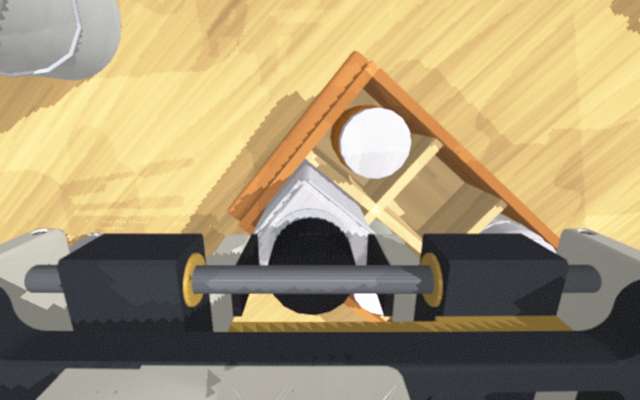

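Request:
jog_arm([
  [1, 0, 0, 0, 0],
  [1, 0, 0, 0, 0],
  [1, 0, 0, 0, 0],
  [1, 0, 0, 0, 0],
  [1, 0, 0, 0, -2],
  [1, 0, 0, 0, -2],
  [1, 0, 0, 0, 0],
], squeeze=20)

```text
time_s: 11.83
tcp_pos: [0.6053, -0.0646, 0.1462]
eef_rot: [-90.0, 0.0, -130.0]
contact_force: [0.2, 1.0, 1.1]
gripper_width: 0.0437
```

```bash
cat > s.py <<'E'
from plant import r
import numpy as np
st=r.get_state()
for k in("time_s","tcp_pos","eef_rot","contact_force","moment","joint_torque","gripper_width"):print(k,np.round(st[k],4))
E
python3 s.py
```

```text
time_s 11.8333
tcp_pos [ 0.6053 -0.0646  0.1462]
eef_rot [-8.998480e+01  3.150000e-02 -1.299534e+02]
contact_force [0.2412 1.0065 1.107 ]
moment [ 0.4512 -0.2096 -0.0935]
joint_torque [ -0.7017 -52.3981  25.2305   6.3101  -0.198    0.6399]
gripper_width 0.0437
```

Request:
jog_arm([
  [1, 0, 0, 0, -1.5],
  [1, 0, 0, 0, -1.5],
  [1, 0, 0, 0, 0],
])

```text
time_s: 12.08
tcp_pos: [0.6054, -0.0646, 0.1462]
eef_rot: [-90.0, 0.0, -127.0]
contact_force: [0.7, 2.1, 1.4]
gripper_width: 0.0438
```

```bash
python3 s.py
```

```text
time_s 12.0833
tcp_pos [ 0.6054 -0.0646  0.1462]
eef_rot [-8.997520e+01  3.960000e-02 -1.270386e+02]
contact_force [0.7468 2.1429 1.437 ]
moment [ 0.6082 -0.2955 -0.0693]
joint_torque [ -0.9249 -52.1061  24.8517   6.3203  -0.3204   0.5165]
gripper_width 0.0438
```

Request:
jog_arm([
  [1, 0, 0, 0, -1.5],
  [1, 0, 0, 0, -1.5],
  [1, 0, 0, 0, 0],
])

```text
time_s: 12.33
tcp_pos: [0.6057, -0.0643, 0.1463]
eef_rot: [-90.0, 0.1, -124.1]
contact_force: [1.7, 3.1, 0.6]
gripper_width: 0.0437
```

```bash
python3 s.py
```

```text
time_s 12.3333
tcp_pos [ 0.6057 -0.0643  0.1463]
eef_rot [-8.995570e+01  8.130000e-02 -1.240908e+02]
contact_force [1.735  3.1386 0.606 ]
moment [ 1.1201 -0.7072 -0.3167]
joint_torque [ -1.6106 -52.3056  24.0773   6.7467  -0.8671   0.8004]
gripper_width 0.0437
```

The resisting moment climbs to 0.32 N m after 10°, well above the 0.15 N m loosening limit, so this looks like the wrong way. I'll back off and try the other direction.

Request:
jog_arm([
  [1, 0, 0, 0, 2],
  [1, 0, 0, 0, 3],
  [1, 0, 0, 0, 3],
  [1, 0, 0, 0, 2],
  [1, 0, 0, 0, 0],
])

```text
time_s: 12.75
tcp_pos: [0.6047, -0.065, 0.146]
eef_rot: [-90.0, -0.0, -134.2]
contact_force: [-0.5, 0.8, -0.3]
gripper_width: 0.0442
```

```bash
python3 s.py
```

```text
time_s 12.75
tcp_pos [ 0.6047 -0.065   0.146 ]
eef_rot [-9.002040e+01 -3.860000e-02 -1.342418e+02]
contact_force [-0.5214  0.7951 -0.2594]
moment [0.4408 0.0607 0.0266]
joint_torque [-5.28000e-01 -5.21417e+01  2.54910e+01  6.28120e+00  3.19000e-02
 -7.03100e-01]
gripper_width 0.0442
```

Request:
jog_arm([
  [1, 0, 0, 0, 2],
  [1, 0, 0, 0, 2],
  [1, 0, 0, 0, 2],
  [1, 0, 0, 0, 0],
])

```text
time_s: 13.08
tcp_pos: [0.6047, -0.065, 0.146]
eef_rot: [-90.0, -0.0, -140.1]
contact_force: [-0.3, 0.6, 1.1]
gripper_width: 0.0437
```

```bash
python3 s.py
```

```text
time_s 13.0833
tcp_pos [ 0.6047 -0.065   0.146 ]
eef_rot [-9.001220e+01 -4.250000e-02 -1.401325e+02]
contact_force [-0.2841  0.6096  1.0656]
moment [ 0.1393  0.0834 -0.0143]
joint_torque [ -0.1502 -52.1678  25.6702   6.1529   0.1378  -0.6349]
gripper_width 0.0437
```

Request:
jog_arm([
  [1, 0, 0, 0, 2],
  [1, 0, 0, 0, 2],
  [1, 0, 0, 0, 0],
])

```text
time_s: 13.33
tcp_pos: [0.6048, -0.065, 0.146]
eef_rot: [-90.0, -0.0, -144.1]
contact_force: [-0.3, 0.1, 0.5]
gripper_width: 0.0436
```

```bash
python3 s.py
```

```text
time_s 13.3333
tcp_pos [ 0.6048 -0.065   0.146 ]
eef_rot [-9.000350e+01 -3.140000e-02 -1.440722e+02]
contact_force [-0.3421  0.1416  0.5422]
moment [-0.0022  0.0461  0.0082]
joint_torque [  0.0924 -52.2686  25.7233   6.0538   0.1306  -0.6283]
gripper_width 0.0436
```

Request:
jog_arm([
  [1, 0, 0, 0, 2],
  [1, 0, 0, 0, 2],
  [1, 0, 0, 0, 0],
])

```text
time_s: 13.58
tcp_pos: [0.6049, -0.065, 0.146]
eef_rot: [-90.0, -0.0, -148.0]
contact_force: [0.0, -0.6, 1.2]
gripper_width: 0.0438
```

```bash
python3 s.py
```

```text
time_s 13.5833
tcp_pos [ 0.6049 -0.065   0.146 ]
eef_rot [-8.999980e+01 -2.160000e-02 -1.480334e+02]
contact_force [ 0.0093 -0.6433  1.1607]
moment [ 0.0265 -0.0062 -0.0051]
joint_torque [  0.0961 -52.3497  25.7244   6.0561   0.1009  -0.6314]
gripper_width 0.0438
```

The cap turns freely clockwise from above (about 0.01 N m), so this is a reverse thread. I'll continue to about 72°.

Request:
jog_arm([
  [1, 0, 0, 0, 3],
  [1, 0, 0, 0, 5],
  [1, 0, 0, 0, 5],
  [1, 0, 0, 0, 5],
  [1, 0, 0, 0, 5],
  [1, 0, 0, 0, 4],
  [1, 0, 0, 0, 2],
  [1, 0, 0, 0, 0],
])

```text
time_s: 14.25
tcp_pos: [0.6049, -0.0649, 0.146]
eef_rot: [-90.0, -0.0, -177.0]
contact_force: [-0.1, 0.2, 0.1]
gripper_width: 0.0435
```

```bash
python3 s.py
```

```text
time_s 14.25
tcp_pos [ 0.6049 -0.0649  0.146 ]
eef_rot [-8.999280e+01 -1.240000e-02 -1.770059e+02]
contact_force [-0.1155  0.1796  0.1331]
moment [ 0.0506 -0.0323  0.0342]
joint_torque [ 6.47000e-02 -5.24070e+01  2.56825e+01  6.08820e+00  2.55000e-02
 -8.03200e-01]
gripper_width 0.0435
```

Request:
jog_arm([
  [1, 0, 0, 0, 3],
  [1, 0, 0, 0, 5],
  [1, 0, 0, 0, 5],
  [1, 0, 0, 0, 5],
  [1, 0, 0, 0, 5],
  [1, 0, 0, 0, 4],
  [1, 0, 0, 0, 2],
  [1, 0, 0, 0, 0],
  [1, 0, 0, 0, 0],
])

```text
time_s: 15.0
tcp_pos: [0.6049, -0.0649, 0.1462]
eef_rot: [-90.0, -0.0, 154.2]
contact_force: [-2.0, -0.3, 2.9]
gripper_width: 0.0443
```

```bash
python3 s.py;python3 look.py 8 wrist scene;  python3 - <<'E'
import cv2
b=cv2.imread("pics/scene8.png")
cv2.imwrite("pics/z12.png",cv2.resize(b[120:295,180:320],None,fx=3.4,fy=3.4,interpolation=2))
E
```

```text
time_s 15.0
tcp_pos [ 0.6049 -0.0649  0.1462]
eef_rot [-8.99849e+01 -5.50000e-03  1.54154e+02]
contact_force [-1.952  -0.2765  2.8773]
moment [0.0547 0.5671 0.0222]
joint_torque [  0.161  -50.9817  25.648    5.9599   0.5704  -0.2022]
gripper_width 0.0443
time_s 15.05
tcp_pos [ 0.6049 -0.0649  0.1462]
eef_rot [-8.999100e+01 -2.300000e-03  1.541291e+02]
joints [ 1.22546e+01  1.89462e+01 -1.55522e+01  6.90000e-03 -5.55089e+01
 -3.81293e+01]
contact_force [-1.728   0.2063  2.9468]
moment [0.0725 0.579  0.0303]
gripper_width 0.044
```

View pics/wrist8.png

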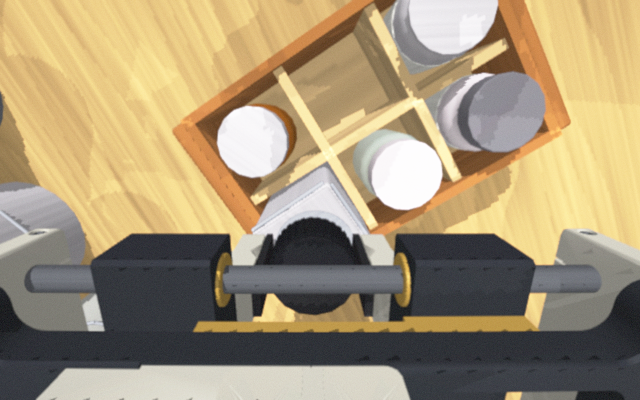

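View pics/z12.png

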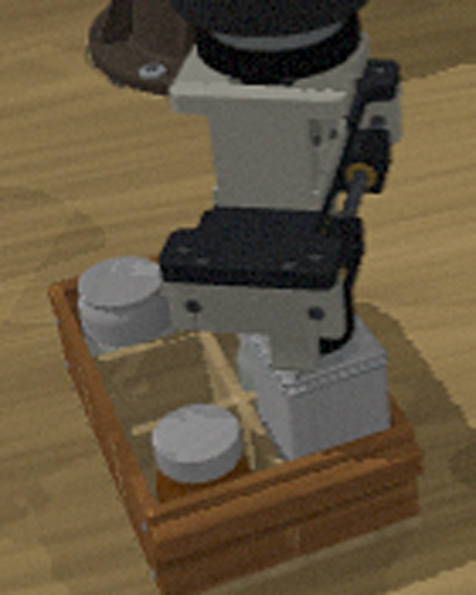

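The tool has turned 72° and the tin stays square in its cell. I'll try a gentle lift.

Request:
jog_arm([
  [1, 0, -0.001, 0, 0],
  [1, 0, -0.001, 0, 0],
  [1, 0, -0.002, 0, 0],
  [1, 0, -0.002, 0, 0],
  [1, 0, 0, 0, 0],
])

```text
time_s: 15.52
tcp_pos: [0.6053, -0.0648, 0.1524]
eef_rot: [-90.0, 0.0, 154.0]
contact_force: [-1.1, 0.4, -0.1]
gripper_width: 0.0436
```

```bash
python3 s.py
```

```text
time_s 15.5167
tcp_pos [ 0.6053 -0.0648  0.1524]
eef_rot [-9.001310e+01  2.310000e-02  1.539736e+02]
contact_force [-1.0927  0.3728 -0.1154]
moment [0.2994 0.292  0.0687]
joint_torque [-2.02400e-01 -5.21402e+01  2.63302e+01  6.42590e+00  1.99500e-01
  3.60000e-03]
gripper_width 0.0436
```

Request:
jog_arm([
  [1, 0, -0.003, 0, 0],
  [1, 0, -0.004, 0, 0],
  [1, 0, -0.004, 0, 0],
  [1, 0, -0.004, 0, 0],
  [1, 0, 0, 0, 0],
])

```text
time_s: 15.93
tcp_pos: [0.6057, -0.0648, 0.1684]
eef_rot: [-90.0, 0.1, 154.0]
contact_force: [-0.6, 0.8, 0.9]
gripper_width: 0.0436
```

```bash
python3 s.py; python3 look.py 9 scene;  python3 - <<'E'
import cv2
b=cv2.imread("pics/scene9.png")
cv2.imwrite("pics/z13.png",cv2.resize(b[120:295,180:320],None,fx=3.4,fy=3.4,interpolation=2))
E
```

```text
time_s 15.9333
tcp_pos [ 0.6057 -0.0648  0.1684]
eef_rot [-9.004730e+01  8.980000e-02  1.539694e+02]
contact_force [-0.6356  0.8118  0.8583]
moment [ 0.1914  0.2834 -0.0251]
joint_torque [-2.09500e-01 -5.07669e+01  2.64835e+01  6.39510e+00  1.57100e-01
 -3.90000e-03]
gripper_width 0.0436
time_s 15.9333
tcp_pos [ 0.6057 -0.0648  0.1684]
eef_rot [-9.004730e+01  8.980000e-02  1.539694e+02]
joints [ 1.22607e+01  1.77567e+01 -1.40567e+01  2.18000e-02 -5.80868e+01
 -3.83028e+01]
contact_force [-0.6356  0.8118  0.8583]
moment [ 0.1914  0.2834 -0.0251]
gripper_width 0.0436
```

View pics/z13.png

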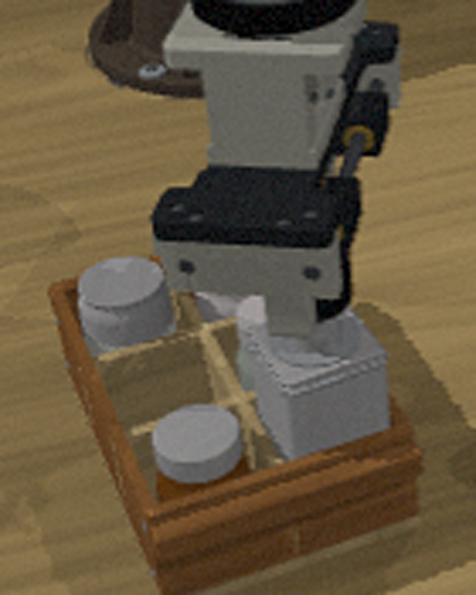

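Request:
jog_arm([
  [1, 0, -0.004, 0, 0],
  [1, 0, -0.006, 0, 0],
  [1, 0, -0.008, 0, 0],
  [1, 0, -0.008, 0, 0],
  [1, 0, -0.006, 0, 0],
  [1, 0, -0.004, 0, 0],
  [1, 0, -0.002, 0, 0],
  [1, 0, 0, 0, 0],
  [1, 0, 0, 0, 0],
  [1, 0, 0, 0, 0],
])

```text
time_s: 16.82
tcp_pos: [0.6048, -0.0648, 0.2047]
eef_rot: [-90.0, -0.0, 153.9]
contact_force: [0.3, -0.7, -0.4]
gripper_width: 0.0438
```

```bash
python3 s.py; python3 look.py 10 scene wrist;  python3 - <<'E'
import cv2
b=cv2.imread("pics/scene10.png")
cv2.imwrite("pics/z14.png",cv2.resize(b[120:295,180:320],None,fx=3.4,fy=3.4,interpolation=2))
E
```

```text
time_s 16.8167
tcp_pos [ 0.6048 -0.0648  0.2047]
eef_rot [-8.99836e+01 -3.36000e-02  1.53948e+02]
contact_force [ 0.3379 -0.6658 -0.4395]
moment [ 0.1255 -0.0865  0.0079]
joint_torque [ 2.00000e-03 -5.08633e+01  2.79280e+01  6.68820e+00 -2.09000e-02
  2.00000e-04]
gripper_width 0.0438
time_s 16.8667
tcp_pos [ 0.6048 -0.0649  0.2046]
eef_rot [-8.99767e+01 -3.68000e-02  1.53949e+02]
joints [ 1.22571e+01  1.60128e+01 -1.13923e+01 -5.10000e-03 -6.26383e+01
 -3.83057e+01]
contact_force [0.2186 0.6184 0.0012]
moment [ 0.0669 -0.1351  0.0006]
gripper_width 0.0435
```

View pics/z14.png

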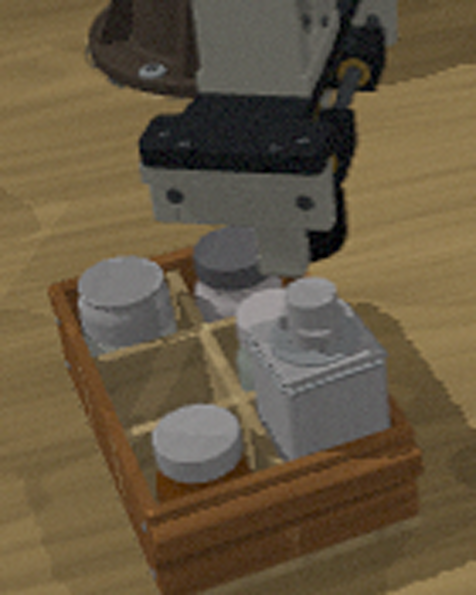

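View pics/wrist10.png

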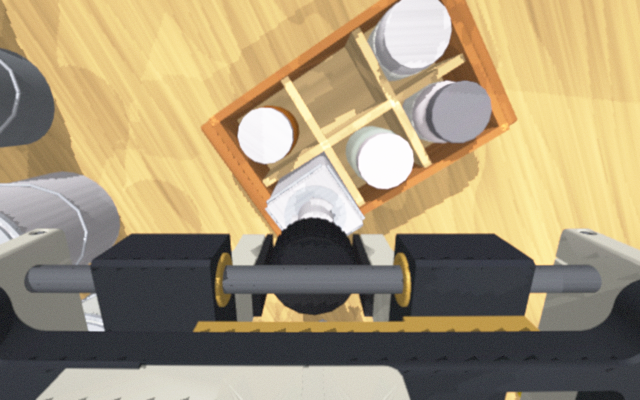

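The tin's bare neck shows at about (312,310) in the zoomed view. The cap is in the gripper, width 0.0435 m and residual force about 0, and the tin is seated in its cell. I'll hand in now.

```bash
python3 -c "
from plant import r
print(r.close_job())"
```

```text
the job is handed in; nothing more can be done
None
```

I stood the nearer tin in the far-left empty cell of the crate, unscrewed its cap, and handed the job in with the cap still in the gripper. That was at about 17 s on the robot's clock, against the 48 s limit.

- **Placing:** I lifted the tin by its cap, turned it about 41° to line up with the crate and lowered it without meeting any resistance. It touched the cell floor at the height I expected. I then let go so it could settle and gripped the cap again.
- **Unscrewing:** I tried counter-clockwise first. The resisting moment rose to about 0.32 N m after 10°, so I stopped and backed off. Clockwise, seen from above, it turned freely at about 0.03 N m or less, so this tin has a reverse thread. I turned the tool 72°, and the cap lifted off with almost no pull.
- **Last checks:** the pictures show the tin standing in its cell with a bare neck, and the jars in place. I did not check the other tin again in the last pictures; the arm never went near it. The gripper is closed to 43.5 mm on the cap, the residual force is near zero, and the cap has been raised about 58 mm. That should leave it 3 to 4 cm above the neck, but I judged that clearance from the lift and the pictures and did not measure it.
- **Disagreement:** the camera views put the cell centre 2 to 3 mm apart. Within one wrist view the tin and cell agreed to about 1 mm, and the tin went in without contact.

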